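Lay the square tube down against the fence

ROBOT

A 6-joint arm with a two-finger parallel gripper is mounted at the origin on the work surface. World frame = base frame: x ahead of the robot, y to its left, z up, the work surface at z = 0. Lengths are in m, angles in rad, forces in N, time in s.
With the tool pointing down it reaches from about 0.3 to 0.875 m from the base axis. Payload 6.4 kg.
Tool frame: the origin (TCP) lies on the centre line of the jaws, within the pads' length; the fingertips stand 11 mm ahead of it and the grasp point (between the pads) lies 8 mm behind it; z points along the fingers, y is the line along which they close (so a half turn about z gives the same grasp; the last joint's range is limited). The gripper opens to 85 mm and grips with 20 to 120 N. Pads are 22 mm wide; open, the fingers measure 114 mm over their backs; the gripper's body (76 mm by 85 mm) begins 54 mm behind the grasp point. The pads swing forward as they close: fully open they stand 13 mm farther back than shut.
Start: joints at [-1.348, 0.181, 1.607, -0, 1.354, -0.206], TCP at [0.239, -0.523, 0.242] pointing down, gripper open.
Joint ranges: [-2.99, 2.99], [-0.89, 2.07], [0.3, 2.58], [-1.14, 4.28], [0, 2.63], [-3.12, 3.12]. Speed limits (rad/s): [2.57, 2.57, 3.01, 3.14, 3.14, 3.14].

INTERFACE

Orientations are given as a unit quaternion [x, y, z, w].
In Python, from bench import ctrl gives the robot as it stands. The module is installed in compiled form; this text tells all that it offers.
- The arm moves only by the tool jog_arm, never from a script. Its argument "moves" is a list of rows, each a list of 7 numbers: the shift along the tool's x, y, z as a fraction of full scale, then the turn, a rotation vector about the tool's x, y, z as a fraction of full scale, then the closure, from -1 (fully open) to 1 (shut). A call has 1 to 8 rows; each row is the pose to reach, as a shift and turn from the pose commanded when the call began, along the tool's axes at that moment; what a row does not reach only later rows make up. Full scale, the value 1, is 300 mm for a shift and 120 degrees for a turn. A row lasts 1/10 s, in which the tool goes at most 50 mm and 8.59 degrees, less where a joint would pass 70% of its speed; a pose out of reach is approached as far as the arm can. A call with a number of a shift or a turn outside -1 to 1 is refused whole. A call with a gripper value outside its range is refused whole. The fingers move at their own pace and stop on an object; "squeeze" is the grip in N (left out, the last holds). Time passes only in rows, so rows that repeat a pose let the fingers close. It gives the time, the measured TCP pose, the force, the opening and the grip force at its end, in the units of the state.
- ctrl.state(): the state, without advancing time (a new reading comes with each control period).
- ctrl.grab_frame(name): name is "scene" or "top"; returns the picture (400x640x3 uint8, blue, green, red); there is no depth.
- ctrl.camera_params(name): a dict with "K" (3x3 intrinsics, pixels), "xyz" and "orientation" of the camera in the world. Camera axes: x right, y down, z forward; pixel columns grow to the right and rows downward; lengths in m; the calibration is good to about 2 mm. A picture is of the moment at which its call begins. camera_params takes no time and is no camera call.
- ctrl.hand_in(): hands the job in; it is judged then, once.
Trained networks look in the newest picture that a camera, given by its name, has taken for a name from the list of things; names that differ only in an ending like _2 or _b are one class to them, and where a whole thing is asked for, a point or a joint stands for the part that bears it (a point fixed in the world has none). Each returns a list of dicts, best first, with "p" (0 to 1); they miss things now and then, are a little off and sometimes report something else, mostly with a low value. They report only what shows in the picture. A call takes as long as a camera call. They do not tell look-alikes from the thing itself.
- ctrl.outline_of(name, camera): "pixels" (400x640 bool, what is visible of it) and "bbox" ([left, top, right, bottom] in pixels, round what is visible of it).
The state is a dict: "time": time; "joints": joint angles; "dq": joint speeds; "joint_torque": joint torques, N m; "tcp_pos": TCP position; "orientation": TCP orientation; "wrist_force": force on the tool from outside, world axes, zero at the start; "moment": the same for the moment, N m; "grip_width": opening from 0.0 (shut) to 1.0 (fully open); "grasp_force": force on a finger pad.
Only numpy, scipy, OpenCV 4.12 (cv2) and the standard library are available. Lean on these libraries where they do the work, as an engineer would, in place of code of your own. Each camera call takes 0.05 s, during which the arm holds its last target. There are 200 camera calls.

TASK

The square aluminium tube standing on the plywood board has to lie on its side for deburring. Without gripping or lifting it, use the fingertips to tip it over away from the steel fence, holding it back all the way so that it comes down gently instead of falling, and then push it along the board until its foot end is flat against the fence. Leave the other things on the bench alone.

Things in the scene. Friction and masses are not known exactly. Their poses are not given: they have to be found in the camera images.
- board: Flat plywood board, 370 x 140 x 12 mm, fixed on the bench. Origin: centre of its underside. Its x runs along its length from the fence end (-x) to the free end (+x): tip the tube that way. A steel fence, 22 mm thick, stands across its full width near the -x end, 40 mm above the board's top.
- fence_face (a point): Point on the board's top surface at the foot of the fence's flat face that looks along the board's +x (the face the tube's foot end must meet), mid-width; 140 mm to -x of the board's centre. Axes as the board's.
- tube: Square aluminium tube, 70 x 70 mm, 200 mm long, walls 3 mm, open at both ends, about 0.43 kg, loose. Origin: centre of its foot end; z runs along it from foot to mouth (up at the start); x points away from the fence: it goes over onto its +x side. It starts upright on the board, 15 to 45 mm clear of the fence, turned up to 6 degrees from square.
- tube_mouth (a point): Centre of the tube's open upper end, 200 mm from its foot end along the tube's z; the mouth is 64 x 64 mm clear. Axes as the tube's.
- tube_toe (a point): Middle of the foot's edge on the tube's +x side (35 mm from its origin), on the board's top. Moved slowly near the mouth, the tube tips about this edge without sliding; its balance is at about 19 degrees. Beyond that it must be held back, and this edge may then slide towards the fence. Axes as the tube's.
- oil_bottle: Bystander: grey upright oil bottle with a black cap, 52 mm diameter, 130 mm high. Origin: centre of its underside.
- parts_mug: Bystander: steel mug, 72 mm diameter, 85 mm high. Origin: centre of its underside.
- screwdriver: Bystander: screwdriver lying on the bench. Origin under its middle; x along it.
Not all that is in view belongs to the job. Several things have the shape of the tube; the one meant has the colours described above.

How it is judged:
By the outcome, as a careful person would: the job done as asked, in the order asked, and still so for the second after the job is handed in, with the robot touching nothing.
It also fails if it takes over 64 s, if anything falls off the work surface, if the arm or the gripper's body presses on something with over 40 N, if the wrist force passes 120 N, or if a joint passes its speed limit or range.

## Working session

There is one attempt and no reset: what is moved stays moved. The work goes in short steps, Python scripts to look and compute and a tool call to move; the robot and the scene stay as the last step left them, time stands still between calls to the robot, and variables do not carry over. Pictures are saved under pics/ and viewed, at most 10 in all, crops included, and the job is handed in when it is done.

Besides the shell and the picture viewer there is one more tool, called as name([rows], argument=value, ...), one row to a line, values as JSON. jog_arm: Moves the arm, as the interface text tells. Its arguments: {"type":"object","properties":{"moves":{"type":"array","items":{"type":"array","items":{"type":"number"}}},"squeeze":{"type":"number"}},"required":["moves"]}

```bash
mkdir -p pics; python3 - <<'E'
from bench import ctrl
import cv2,numpy as np
for n in("scene","top"):
    cv2.imwrite(f"pics/{n}0.png",ctrl.grab_frame(n)); p=ctrl.camera_params(n); print(n,p)
    for t in("tube","board"):
        for d in ctrl.outline_of(t,n): print(t,d["p"],d["bbox"])
s=ctrl.state();print(s)
E
```

```text
scene {'K': array([[434.21615044,   0.        , 326.31176801],
       [  0.        , 434.21615044, 203.21210949],
       [  0.        ,   0.        ,   1.        ]]), 'xyz': array([0.99914261, 0.60100501, 0.8134447 ]), 'orientation': array([ 0.31124347,  0.85833918, -0.38419741, -0.13701714])}
tube 0.66 [292.8, 101.5, 331.3, 175.4]
tube 0.61 [334.8, 126.6, 362.5, 201.4]
tube 0.61 [196.7, 168.0, 250.5, 255.2]
tube 0.58 [272.4, 137.5, 309.8, 219.5]
board 0.92 [251.3, 182.3, 374.2, 282.2]
board 0.35 [268.7, 137.3, 307.7, 218.9]
top {'K': array([[484.20093582,   0.        , 317.24010285],
       [  0.        , 484.20093582, 198.6896589 ],
       [  0.        ,   0.        ,   1.        ]]), 'xyz': array([0.31853182, 0.02657031, 1.57389978]), 'orientation': array([-0.69778175,  0.71220371, -0.06165216,  0.04544793])}
tube 0.74 [347.7, 128.9, 380.2, 168.4]
tube 0.63 [383.8, 244.4, 426.8, 277.0]
tube 0.61 [333.3, 245.6, 367.0, 278.3]
tube 0.6 [350.9, 192.8, 378.7, 226.9]
board 0.97 [276.3, 189.6, 387.3, 235.2]
{'time': 0.3, 'joints': array([-1.34830238e+00,  1.81068917e-01,  1.60731802e+00, -1.43004278e-05,
        1.35379835e+00, -2.06276731e-01]), 'dq': array([ 0.00025247, -0.00191241, -0.002298  ,  0.00017736,  0.00159343,
        0.00057547]), 'joint_torque': array([-2.14803704e-04, -4.44341755e+01, -3.51060283e+01, -3.55007187e-04,
        5.56208252e-03, -4.60667809e-05]), 'tcp_pos': array([ 0.23904573, -0.52277773,  0.24198325]), 'orientation': array([ 9.77106975e-01,  2.12748377e-01, -9.38451234e-06, -2.96247858e-04]), 'wrist_force': array([ 0.25817059, -0.10961448,  0.5353179 ]), 'moment': array([ 0.01020431, -0.01262203,  0.00024885]), 'grasp_force': 0.0, 'grip_width': 1.0004981320513135}
```

View pics/scene0.png

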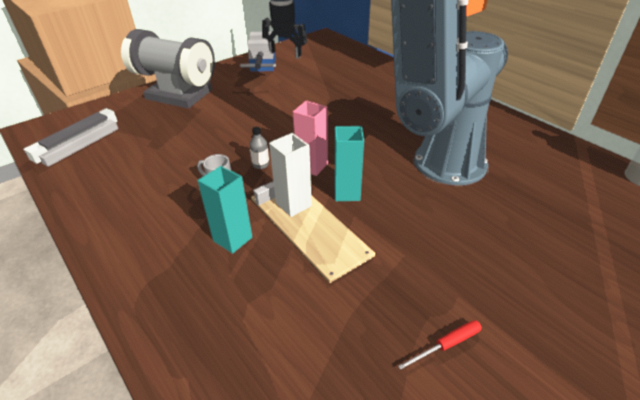

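View pics/top0.png

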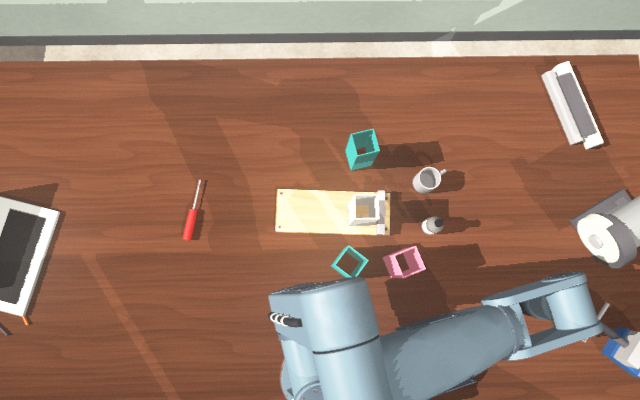

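The lookalikes are: teal at top (362,150), teal (350,263), pink (404,263), and bare aluminium at (366,209) on the board. I choose the aluminium one and check it in a close crop.

```bash
cat > h.py <<'E'
import numpy as np,cv2
from scipy.spatial.transform import Rotation as R
from bench import ctrl
def unproj(n,uv,z):
    p=ctrl.camera_params(n); uv=np.atleast_2d(uv).astype(float)
    d=np.c_[uv,np.ones(len(uv))]@np.linalg.inv(p["K"]).T@R.from_quat(p["orientation"]).as_matrix().T
    c=p["xyz"]; return c+d*((z-c[2])/d[:,2])[:,None]
def proj(n,P):
    p=ctrl.camera_params(n); q=(np.atleast_2d(P)-p["xyz"])@R.from_quat(p["orientation"]).as_matrix()
    q=q@p["K"].T; return q[:,:2]/q[:,2:]
E
python3 - <<'E'
from h import *
im=ctrl.grab_frame("top")
d=ctrl.outline_of("board","top")[0]; m=d["pixels"].astype(np.uint8)
c=max(cv2.findContours(m,0,2)[0],key=cv2.contourArea)
W=unproj("top",c[:,0]+0.0,0.012)[:,:2].astype(np.float32)
print("board rect",cv2.minAreaRect(W),cv2.boxPoints(cv2.minAreaRect(W)).round(3))
for d in ctrl.outline_of("tube","top"):
    c=max(cv2.findContours(d["pixels"].astype(np.uint8),0,2)[0],key=cv2.contourArea)
    print(d["bbox"],cv2.approxPolyDP(c,2,True)[:,0].tolist())
a=cv2.resize(im[180:245,265:400],None,fx=5.9,fy=5.9,interpolation=cv2.INTER_CUBIC)
cv2.imwrite("pics/crop1.png",a)
s=ctrl.grab_frame("scene"); cv2.imwrite("pics/crop2.png",cv2.resize(s[120:295,180:400],None,fx=3.4,fy=3.4,interpolation=cv2.INTER_CUBIC))
E
```

```text
board rect ((0.51274174451828, -0.06173376739025116), (0.36872854828834534, 0.1444987952709198), 88.8318099975586) [[ 0.437 -0.245]
 [ 0.581 -0.248]
 [ 0.589  0.121]
 [ 0.444  0.124]]
[334.7, 245.3, 363.7, 280.0] [[348, 246], [332, 265], [343, 275], [354, 276], [360, 272], [366, 259]]
[348.7, 190.1, 380.0, 227.4] [[355, 195], [349, 203], [349, 223], [371, 224], [378, 218], [378, 195]]
[385.4, 247.4, 425.9, 278.2] [[415, 247], [401, 249], [384, 257], [392, 277], [404, 277], [424, 269]]
[345.5, 129.4, 380.3, 167.5] [[372, 129], [351, 135], [346, 152], [352, 168], [369, 164], [376, 155], [378, 146]]
[274.0, 191.2, 388.4, 235.6] [[278, 190], [277, 231], [389, 233], [388, 194], [383, 191]]
```

View pics/crop1.png

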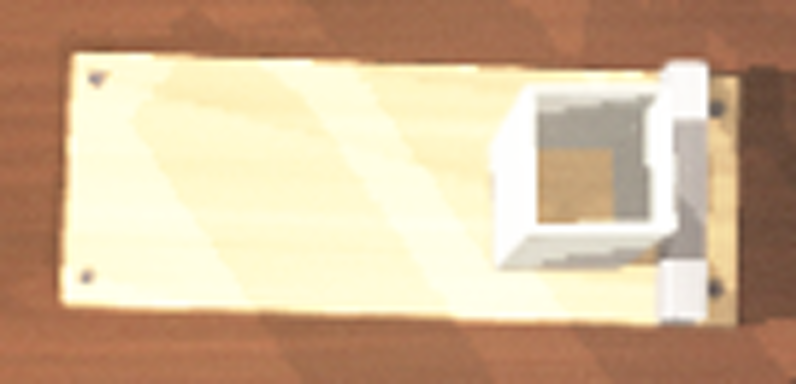

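View pics/crop2.png

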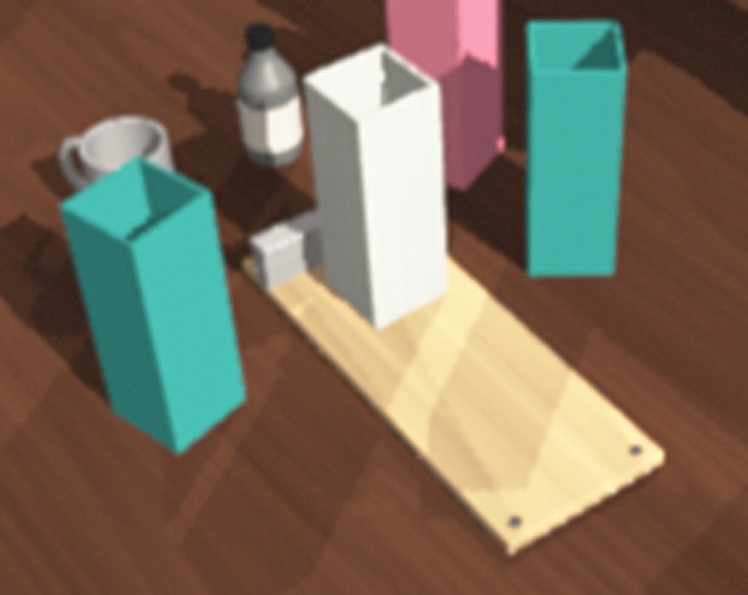

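The crop shows the aluminium tube, with its mouth at about (355–379, 194–219). Foot is around x≈349 on the left, the fence top at x≈377–385, and the board's corners are sharp.

```bash
python3 - <<'E'
from h import *
f=lambda l:np.array(l)/5.93*1+np.array([265,180])-0.4
f=lambda l:(np.array(l)+.5)/5.9-.5+np.array([265,180])
B=unproj("top",f([(71,53),(740,76),(738,326),(62,303)]),.012); print("board",B.round(4),B.mean(0))
ux=(B[0]+B[3]-B[1]-B[2]);ux/=np.linalg.norm(ux);uy=np.cross([0,0,1],ux);c=B.mean(0)
print("ux",ux,np.degrees(np.arctan2(ux[1],ux[0])))
def loc(P): d=P-c; return np.c_[d@ux,d@uy].round(4)
print("mouth",loc(unproj("top",f([(527,86),(663,86),(674,232),(523,238)]),.212)))
print("foot +x edge",loc(unproj("top",f([(495,150),(498,268)]),.012)))
print("fence",loc(unproj("top",f([(662,62),(659,323),(708,62),(706,323)]),.052)))
g=lambda l:(np.array(l)+.5)/3.4-.5+np.array([180,120])
print("scene mouth",loc(unproj("scene",g([(305,82),(382,45),(440,85),(360,123)]),.212)))
print("scene foot",loc(unproj("scene",g([(378,328),(447,291),(325,270)]),.012)))
Bs=unproj("scene",g([(512,553),(663,455)]),.012);print("scene board end",loc(Bs))
for n,z in("oil_bottle",.13),("parts_mug",.085):
  for d in ctrl.outline_of(n,"top")[:2]:
    b=d["bbox"];print(n,d["p"],b,loc(unproj("top",[[(b[0]+b[2])/2,(b[1]+b[3])/2]],z)))
for t,u in("teal+",(362,142)),("teal-",(350,263)),("pink",(404,263)): print(t,unproj("top",[u],.15).round(3))
E
```

```text
board [[ 0.5928  0.1201  0.012 ]
 [ 0.573  -0.2512  0.012 ]
 [ 0.434  -0.2439  0.012 ]
 [ 0.4542  0.1263  0.012 ]] [ 0.51349954 -0.06218456  0.012     ]
ux [0.0537916  0.99855218 0.        ] 86.91648013628087
mouth [[-0.0485 -0.0266]
 [-0.1144 -0.0289]
 [-0.1207  0.042 ]
 [-0.048   0.0474]]
foot +x edge [[-0.0501 -0.0233]
 [-0.0532  0.0421]]
fence [[-0.1363 -0.0689]
 [-0.1366  0.0727]
 [-0.1613 -0.0698]
 [-0.1618  0.0719]]
scene mouth [[-0.1107 -0.0313]
 [-0.1181  0.04  ]
 [-0.0489  0.0443]
 [-0.0442 -0.0269]]
scene foot [[-0.0466 -0.0243]
 [-0.0495  0.0442]
 [-0.1309 -0.0212]]
scene board end [[ 0.1929 -0.0729]
 [ 0.1879  0.067 ]]
oil_bottle 0.81 [422.3, 216.2, 442.0, 235.8] [[-0.2936  0.0485]]
oil_bottle 0.48 [346.9, 191.9, 378.5, 227.0] [[-0.0836  0.0056]]
parts_mug 0.93 [410.3, 168.2, 443.7, 190.7] [[-0.2896 -0.1026]]
teal+ [[ 0.707 -0.148  0.15 ]]
teal- [[ 0.344 -0.1    0.15 ]]
pink [[ 0.341 -0.258  0.15 ]]
```

```bash
cat >> h.py <<'E'
C=np.array([.5135,-.0622,.012]); A=np.radians(86.9)
UX=np.array([np.cos(A),np.sin(A),0]); UY=np.array([-np.sin(A),np.cos(A),0])
def bw(x,y,z): return C+x*UX+y*UY+[0,0,z-.012]
def ori(yawdeg,tilt): # tool down with y along -(dir yawdeg); tilted so it leans back along +dir (points toward -dir)
    d=np.radians(yawdeg); ex=np.array([np.cos(d),np.sin(d),0]); ez=np.array([0,0,1.])
    t=np.radians(tilt); z=-np.cos(t)*ez-np.sin(t)*ex; y=-np.cos(t)*ex+np.sin(t)*ez; x=np.cross(y,z)
    return R.from_matrix(np.c_[x,y,z])
def row(p,o,base=None):
    s=ctrl.state() if base is None else None
    p0,o0=(s["tcp_pos"],R.from_quat(s["orientation"])) if base is None else base
    return np.r_[o0.inv().apply(p-p0)/.3,(o0.inv()*o).as_rotvec()/np.radians(120)].round(3).tolist()
E
python3 - <<'E'
from h import *
print(row(bw(-.082,.0075,.30),ori(90.6,0)))
print(bw(-.082,.0075,.30), [np.degrees(np.arctan2(*(ori(90.6,0).as_matrix()[1::-1,1])))])
E
```

```text
[1.321, -0.786, -0.192, 0.0, 0.0, 0.2]
[ 0.50157651 -0.14367442  0.3       ] [np.float64(-89.4)]
```

jog_arm([
  [0.15, -0.1, -0.2, 0, 0, 0.07, 0.5],
  [0.3, -0.18, -0.2, 0, 0, 0.14, 0.5],
  [0.45, -0.27, -0.2, 0, 0, 0.2, 0.5],
  [0.6, -0.36, -0.2, 0, 0, 0.2, 0.5],
  [0.75, -0.45, -0.2, 0, 0, 0.2, 0.5],
  [0.88, -0.53, -0.2, 0, 0, 0.2, 0.5],
  [0.98, -0.59, -0.2, 0, 0, 0.2, 0.5],
  [0.98, -0.59, -0.2, 0, 0, 0.2, 0.5],
])

```text
time: 1.4
tcp_pos: [0.4348, -0.2359, 0.3027]
orientation: [1.0, 0.007, 0.001, -0.0]
wrist_force: [0.6, -0.9, -0.2]
grip_width: 0.248
grasp_force: 0.0
```

```bash
python3 - <<'E'
from h import *
print(row(bw(-.082,.0075,.30),ori(90.6,0)));print(row(bw(-.082,.0075,.198),ori(90.6,0)));s=ctrl.state();print(s["joints"],s["tcp_pos"],s["grip_width"],s["time"],s["wrist_force"])
E
```

```text
[0.227, -0.304, 0.009, -0.0, -0.001, 0.002]
[0.227, -0.304, 0.349, -0.0, -0.001, 0.002]
[-7.38467731e-01 -5.05077756e-02  1.72934070e+00  1.43432872e-03
  1.46228123e+00  8.17628938e-01] [ 0.43477954 -0.2358824   0.30266326] 0.24841274366000687 1.4 [ 0.55503506 -0.94549771 -0.21604075]
```

```bash
python3 - <<'E'
from h import *
print(row(bw(.15,.0075,.26),ori(90.6,64)))
E
```

```text
[0.28, -1.075, 0.143, -0.534, -0.002, 0.001]
```

jog_arm([
  [0.1, -0.15, 0, 0, 0, 0, 0.5],
  [0.2, -0.3, 0, -0.07, 0, 0, 0.5],
  [0.28, -0.45, 0, -0.14, 0, 0, 0.5],
  [0.28, -0.6, 0.03, -0.21, 0, 0, 0.5],
  [0.28, -0.75, 0.06, -0.28, 0, 0, 0.5],
  [0.28, -0.9, 0.1, -0.35, 0, 0, 0.5],
  [0.28, -1.0, 0.14, -0.42, 0, 0, 0.5],
  [0.28, -1.0, 0.14, -0.49, 0, 0, 0.5],
])

```text
time: 2.2
tcp_pos: [0.5138, 0.0649, 0.2592]
orientation: [0.87, 0.007, 0.004, 0.493]
wrist_force: [0.1, -1.0, 0.3]
grip_width: 0.245
grasp_force: 0.0
```

```bash
python3 - <<'E'
from h import *
s=ctrl.state();print(s["joints"],s["tcp_pos"],np.degrees(np.arccos(-R.from_quat(s["orientation"]).as_matrix()[2,2])),s["wrist_force"])
print(row(bw(.15,.0075,.08),ori(90.6,64)))
E
```

```text
[ 0.37794628  0.39554694  1.62460172 -0.93314947  1.62157029  2.1378884 ] [0.51384575 0.0649187  0.25916463] 59.104583548680814 [ 0.06090882 -0.97665933  0.31233342]
[0.002, -0.552, 0.241, -0.041, -0.002, 0.001]
```

jog_arm([
  [0, -0.1, 0.04, 0, 0, 0, 0.5],
  [0, -0.2, 0.08, 0, 0, 0, 0.5],
  [0, -0.35, 0.14, 0, 0, 0, 0.5],
  [0, -0.45, 0.2, -0.01, 0, 0, 0.5],
  [0, -0.55, 0.24, -0.02, 0, 0, 0.5],
  [0, -0.55, 0.24, -0.03, 0, 0, 0.5],
])

```text
time: 2.8
tcp_pos: [0.5112, 0.0838, 0.0775]
orientation: [0.855, 0.006, -0.001, 0.519]
wrist_force: [-0.9, -0.5, 0.5]
grip_width: 0.246
grasp_force: 0.0
```

```bash
python3 - <<'E'
from h import *
s=ctrl.state();print(s["joints"],s["tcp_pos"],np.degrees(np.arccos(-R.from_quat(s["orientation"]).as_matrix()[2,2])),s["wrist_force"])
print(row(bw(-.082,.0075,.30),ori(90.6,0)));
E
```

```text
[ 0.42050597  0.74485362  1.58556237 -0.95002125  1.51346744  2.40538754] [0.51123423 0.08375041 0.07745788] 62.57872130442329 [-0.94731877 -0.4971141   0.53376354]
[-0.045, 1.007, 0.331, 0.521, 0.004, 0.002]
```

jog_arm([
  [0, 0.15, -0.07, 0.07, 0, 0, 0.5],
  [0, 0.3, -0.14, 0.14, 0, 0, 0.5],
  [0, 0.45, -0.21, 0.21, 0, 0, 0.5],
  [0, 0.6, -0.2, 0.28, 0, 0, 0.5],
  [-0.01, 0.72, -0.08, 0.35, 0, 0, 0.5],
  [-0.03, 0.82, 0.06, 0.42, 0, 0, 0.5],
  [-0.04, 0.92, 0.21, 0.49, 0, 0, 0.5],
  [-0.045, 1.0, 0.325, 0.521, 0.004, 0.002, 0.5],
])

```text
time: 3.6
tcp_pos: [0.502, -0.1416, 0.3064]
orientation: [1.0, 0.005, 0.008, -0.001]
wrist_force: [0.9, 0.7, -0.5]
grip_width: 0.249
grasp_force: 0.0
```

```bash
python3 - <<'E'
from h import *
s=ctrl.state();print(s["tcp_pos"],s["time"],s["joints"])
print(row(bw(-.082,.0075,.23),ori(90.6,0)))
E
```

```text
[ 0.50195118 -0.14159545  0.30643005] 3.6 [-5.09001560e-01  7.75718021e-04  1.67175446e+00  1.03240246e-02
  1.45665003e+00  1.05024400e+00]
[-0.005, 0.008, 0.255, -0.001, -0.008, -0.0]
```

Lower just above the mouth and look from both cameras.

jog_arm([
  [-0.005, 0.008, 0.1, 0, -0.008, 0, 0.5],
  [-0.005, 0.008, 0.2, 0, -0.008, 0, 0.5],
  [-0.005, 0.008, 0.25, 0, -0.008, 0, 0.5],
  [-0.005, 0.008, 0.25, 0, -0.008, 0, 0.5],
])

```text
time: 4.0
tcp_pos: [0.4999, -0.1408, 0.2264]
orientation: [1.0, 0.005, -0.005, -0.001]
wrist_force: [0.0, 0.5, 0.1]
grip_width: 0.247
grasp_force: 0.0
```

```bash
python3 - <<'E'
from h import *
s=ctrl.state();print(s["tcp_pos"],s["wrist_force"])
a=ctrl.grab_frame("scene")[70:230,230:380]; b=ctrl.grab_frame("top")[150:250,310:430]
cv2.imwrite("pics/c3.png",np.hstack([cv2.resize(a,(450,480),interpolation=2),cv2.resize(b,(350,480),interpolation=2)]))
print(row(bw(-.082,.0075,.198),ori(90.6,0)))
E
```

```text
[ 0.49991233 -0.14079958  0.22635515] [0.01846453 0.4507061  0.11266293]
[-0.0, 0.009, 0.103, -0.0, 0.003, 0.0]
```

View pics/c3.png

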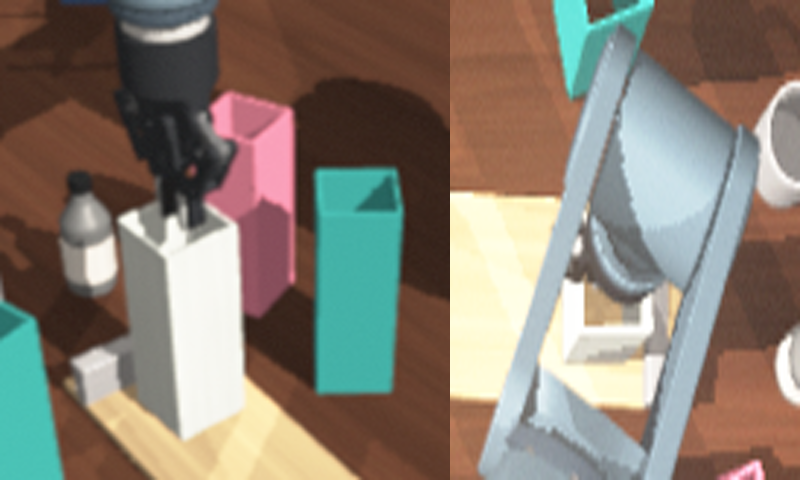

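The fingertips stand over the middle of the mouth, at scene (290,135), and nothing is touching. I'll insert them and widen them almost to the wall clearance.

jog_arm([
  [0, 0.009, 0.05, 0, 0, 0, 0.5],
  [0, 0.009, 0.103, 0, 0, 0, 0.5],
  [0, 0.009, 0.103, 0, 0, 0, 0.5],
  [0, 0.009, 0.103, 0, 0, 0, 0.4],
  [0, 0.009, 0.103, 0, 0, 0, 0.35],
  [0, 0.009, 0.103, 0, 0, 0, 0.3],
  [0, 0.009, 0.103, 0, 0, 0, 0.28],
  [0, 0.009, 0.103, 0, 0, 0, 0.28],
], squeeze=20)

```text
time: 4.9
tcp_pos: [0.5018, -0.1432, 0.1968]
orientation: [1.0, 0.005, -0.004, -0.001]
wrist_force: [0.1, -1.3, 0.6]
grip_width: 0.364
grasp_force: 0.4
```

```bash
cat > plan.py <<'E'
from h import *
import sys
YAW=90.6
def pose(th,depth,toe=-.047,yl=.0075,tmax=70,tipoff=.009,half=.030):
    """tip centre along tube; tool tilt=min(th,tmax); beyond tmax upper finger hooks the upper mouth edge"""
    t=np.radians(th); tau=np.radians(min(th,tmax)); d=np.radians(YAW)
    ex=np.array([np.cos(d),np.sin(d),0]); ez=np.array([0,0,1.])
    T=bw(toe,yl,.012)
    tube=lambda a,b: T+(a*np.cos(t)+b*np.sin(t))*ex+(-a*np.sin(t)+b*np.cos(t))*ez  # a along tube x from toe, b along tube z
    z=-np.cos(tau)*ez-np.sin(tau)*ex
    if th<=tmax: tip=tube(-.035,.2-depth)
    else: # back of upper finger (half from axis) meets inner upper mouth edge, finger tip 'depth' beyond it
        up=-np.cos(tau)*ex+np.sin(tau)*ez
        tip=tube(-.067,.2)-half*up+z*depth
    return tip-tipoff*z,ori(YAW,np.degrees(tau))
if __name__=="__main__":
    dep=float(sys.argv[1]); s=ctrl.state(); print(s["tcp_pos"],s["grip_width"],s["wrist_force"],s["time"])
    kw=dict(a.split("=") for a in sys.argv[3:]); kw={k:float(v) for k,v in kw.items()}
    for th in map(float,sys.argv[2].split(",")): print(th,row(*pose(th,dep,**kw)))
E
python3 plan.py .023 0,2,4,6,8,10,12,14,16
```

```text
[ 0.50175466 -0.14321594  0.19684942] 0.36442732028559094 [ 0.05839427 -1.31686634  0.55365027] 4.9
0.0 [0.007, 0.002, -0.004, -0.001, 0.003, 0.0]
2.0 [0.007, -0.02, -0.008, -0.017, 0.003, 0.0]
4.0 [0.007, -0.042, -0.01, -0.034, 0.003, 0.0]
6.0 [0.007, -0.064, -0.013, -0.051, 0.003, 0.0]
8.0 [0.007, -0.086, -0.014, -0.067, 0.003, 0.0]
10.0 [0.007, -0.108, -0.015, -0.084, 0.003, 0.0]
12.0 [0.007, -0.13, -0.014, -0.101, 0.003, 0.0]
14.0 [0.007, -0.152, -0.013, -0.117, 0.003, 0.001]
16.0 [0.007, -0.174, -0.012, -0.134, 0.003, 0.001]
```

jog_arm([
  [0.003, -0.02, -0.006, -0.017, 0.002, 0, 0.28],
  [0.003, -0.042, -0.008, -0.034, 0.003, 0, 0.28],
  [0.003, -0.064, -0.011, -0.051, 0.003, 0, 0.28],
  [0.003, -0.086, -0.012, -0.067, 0.003, 0, 0.28],
  [0.003, -0.108, -0.013, -0.084, 0.003, 0, 0.28],
  [0.003, -0.108, -0.013, -0.084, 0.003, 0, 0.28],
])

```text
time: 5.5
tcp_pos: [0.5018, -0.1092, 0.2]
orientation: [0.996, 0.007, -0.001, 0.087]
wrist_force: [0.1, 0.1, -1.1]
grip_width: 0.363
grasp_force: 0.0
```

```bash
python3 plan.py .023 10,11.5,13,14.5,16,17.5,19,20.5,22; python3 - <<'E'
from h import *
a=ctrl.grab_frame("scene")[70:260,200:390]
cv2.imwrite("pics/c4.png",cv2.resize(a,(570,570),interpolation=2))
E
```

```text
[ 0.50180483 -0.10919368  0.2000483 ] 0.36305998938010187 [ 0.09356652  0.10615554 -1.12694968] 5.5
10.0 [0.006, 0.006, -0.003, -0.0, 0.001, 0.001]
11.5 [0.006, -0.01, -0.006, -0.013, 0.001, 0.001]
13.0 [0.006, -0.026, -0.008, -0.025, 0.001, 0.001]
14.5 [0.006, -0.043, -0.01, -0.038, 0.001, 0.002]
16.0 [0.006, -0.059, -0.012, -0.05, 0.001, 0.002]
17.5 [0.006, -0.076, -0.013, -0.063, 0.001, 0.002]
19.0 [0.006, -0.092, -0.013, -0.075, 0.001, 0.002]
20.5 [0.006, -0.109, -0.014, -0.088, 0.001, 0.002]
22.0 [0.006, -0.125, -0.014, -0.1, 0.001, 0.002]
```

View pics/c4.png

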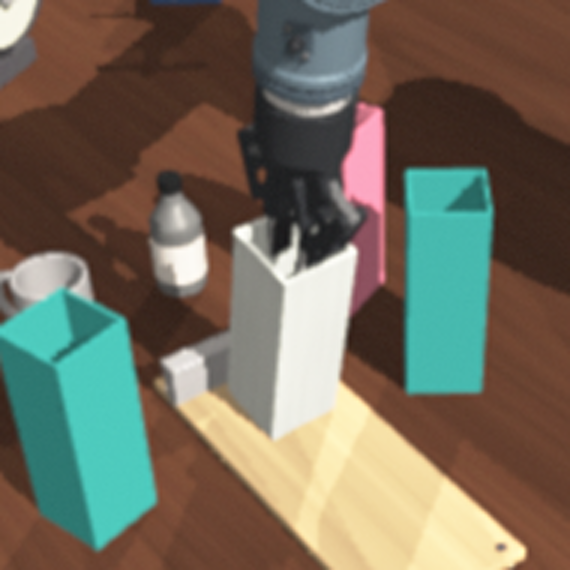

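```bash
cat > tilt.py <<'E'
from h import *
def corners(th,toe=-.047,yl=.0075,yaw=90.6):
    t=np.radians(th);d=np.radians(yaw);ex=np.array([np.cos(d),np.sin(d),0]);ey=np.array([-np.sin(d),np.cos(d),0]);ez=np.array([0,0,1.]);T=bw(toe,yl,.012)
    return np.array([T+(a*np.cos(t)+b*np.sin(t))*ex+y*ey+(-a*np.sin(t)+b*np.cos(t))*ez for a,y,b in [(0,-.035,0),(0,.035,0),(0,-.035,.2),(0,.035,.2),(-.07,-.035,.2),(-.07,.035,.2)]])
E
python3 - <<'E'
from tilt import *
for th in 0,4,7,10,12: print(th,((proj("scene",corners(th))-[200,70]+.5)*3-.5).round().tolist())
E
```

```text
0 [[272.0, 442.0], [333.0, 408.0], [257.0, 258.0], [326.0, 226.0], [206.0, 220.0], [274.0, 190.0]]
4 [[272.0, 442.0], [333.0, 408.0], [267.0, 267.0], [337.0, 233.0], [215.0, 223.0], [284.0, 192.0]]
7 [[272.0, 442.0], [333.0, 408.0], [275.0, 274.0], [345.0, 240.0], [223.0, 226.0], [292.0, 195.0]]
10 [[272.0, 442.0], [333.0, 408.0], [284.0, 281.0], [353.0, 247.0], [230.0, 230.0], [300.0, 198.0]]
12 [[272.0, 442.0], [333.0, 408.0], [289.0, 287.0], [359.0, 253.0], [236.0, 233.0], [305.0, 201.0]]
```

jog_arm([
  [0.003, -0.01, -0.006, -0.013, 0, 0, 0.28],
  [0.003, -0.026, -0.008, -0.025, 0, 0, 0.28],
  [0.003, -0.037, -0.009, -0.033, 0, 0, 0.28],
  [0.003, -0.048, -0.011, -0.042, 0, 0, 0.28],
  [0.003, -0.059, -0.012, -0.05, 0, 0, 0.28],
  [0.003, -0.07, -0.012, -0.059, 0, 0, 0.28],
  [0.003, -0.081, -0.013, -0.067, 0, 0, 0.28],
  [0.003, -0.092, -0.013, -0.075, 0, 0, 0.28],
])

```text
time: 6.35
tcp_pos: [0.5026, -0.0824, 0.1993]
orientation: [0.986, 0.006, 0.0, 0.165]
wrist_force: [0.9, -0.3, 0.4]
grip_width: 0.361
grasp_force: 0.0
```

```bash
python3 plan.py .023 19,20,21,22,23,24,25,26,27
```

```text
[ 0.50261729 -0.08241249  0.19930915] 0.3610406053056019 [ 0.86191675 -0.34488079  0.43600321] 6.35
19.0 [0.002, -0.004, -0.001, 0.0, 0.001, 0.001]
20.0 [0.002, -0.014, -0.003, -0.008, 0.001, 0.001]
21.0 [0.002, -0.025, -0.005, -0.016, 0.001, 0.001]
22.0 [0.002, -0.036, -0.006, -0.025, 0.001, 0.001]
23.0 [0.002, -0.047, -0.008, -0.033, 0.001, 0.001]
24.0 [0.002, -0.058, -0.009, -0.041, 0.001, 0.001]
25.0 [0.002, -0.069, -0.01, -0.05, 0.001, 0.001]
26.0 [0.002, -0.08, -0.011, -0.058, 0.001, 0.001]
27.0 [0.002, -0.091, -0.011, -0.066, 0.001, 0.001]
```

jog_arm([
  [0.001, -0.014, -0.003, -0.008, 0, 0, 0.28],
  [0.001, -0.025, -0.005, -0.016, 0, 0, 0.28],
  [0.001, -0.036, -0.006, -0.025, 0, 0, 0.28],
  [0.001, -0.047, -0.008, -0.033, 0, 0, 0.28],
  [0.001, -0.058, -0.009, -0.041, 0, 0, 0.28],
  [0.001, -0.069, -0.01, -0.05, 0, 0, 0.28],
  [0.001, -0.069, -0.01, -0.05, 0, 0, 0.28],
])

```text
time: 7.05
tcp_pos: [0.5025, -0.0614, 0.195]
orientation: [0.976, 0.006, 0.0, 0.216]
wrist_force: [-0.4, 0.5, -1.5]
grip_width: 0.36
grasp_force: 0.2
```

```bash
python3 plan.py .023 25,28,31,34,37,40,43,46,49; python3 - <<'E'
from tilt import *
im=ctrl.grab_frame("scene")[70:260,200:390]
im=cv2.resize(im,(570,570),interpolation=2)
for th,c in (25,(0,255,0)),(29,(0,0,255)):
    for q in ((proj("scene",corners(th))-[200,70]+.5)*3-.5).astype(int): cv2.circle(im,tuple(map(int,q)),3,c,1)
cv2.imwrite("pics/c5.png",im)
E
```

```text
[ 0.50246396 -0.06139029  0.19497468] 0.35994721245947503 [-0.37495491  0.51917971 -1.46431348] 7.05
25.0 [0.002, 0.002, -0.001, -0.0, 0.001, 0.001]
28.0 [0.002, -0.031, -0.006, -0.025, 0.001, 0.001]
31.0 [0.002, -0.064, -0.009, -0.05, 0.001, 0.001]
34.0 [0.002, -0.096, -0.011, -0.075, 0.001, 0.001]
37.0 [0.002, -0.13, -0.011, -0.1, 0.001, 0.001]
40.0 [0.002, -0.163, -0.01, -0.125, 0.001, 0.001]
43.0 [0.002, -0.195, -0.006, -0.15, 0.001, 0.001]
46.0 [0.002, -0.228, -0.001, -0.175, 0.0, 0.001]
49.0 [0.002, -0.26, 0.006, -0.2, 0.0, 0.001]
```

View pics/c5.png

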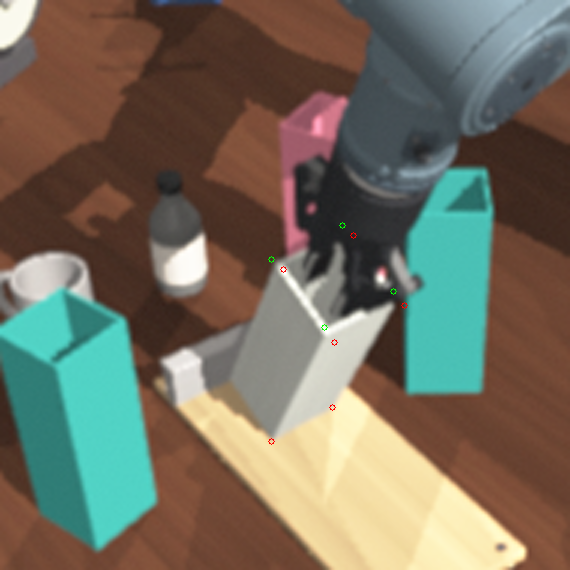

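The tube leans about 26° against the tool's 25°, and it is held with little slack. I'll carry on lowering it.

jog_arm([
  [0, -0.022, -0.004, -0.017, 0, 0, 0.28],
  [0, -0.044, -0.007, -0.034, 0, 0, 0.28],
  [0, -0.066, -0.009, -0.05, 0, 0, 0.28],
  [0, -0.088, -0.011, -0.067, 0, 0, 0.28],
  [0, -0.11, -0.011, -0.084, 0, 0, 0.28],
  [0, -0.132, -0.011, -0.1, 0, 0, 0.28],
  [0, -0.154, -0.01, -0.117, 0, 0, 0.28],
  [0, -0.176, -0.008, -0.134, 0, 0, 0.28],
])

```text
time: 7.9
tcp_pos: [0.5024, -0.0131, 0.1753]
orientation: [0.936, 0.005, 0.002, 0.351]
wrist_force: [0.4, 0.1, -0.6]
grip_width: 0.36
grasp_force: 0.5
```

```bash
python3 plan.py .023 41,43,45,47,49,51,53,55,57; python3 - <<'E'
from h import *
print(ctrl.state()["joints"])
for d in ctrl.outline_of("tube","scene"): print(d["p"],d["bbox"])
E
```

```text
[ 0.50239295 -0.01313526  0.17533792] 0.35982497237941136 [ 0.44786965  0.05175196 -0.59916948] 7.9
41.0 [0.0, -0.0, -0.0, 0.001, 0.0, 0.0]
43.0 [0.0, -0.022, -0.004, -0.016, 0.0, 0.0]
45.0 [0.0, -0.044, -0.007, -0.033, 0.0, 0.001]
47.0 [0.0, -0.065, -0.009, -0.049, 0.0, 0.001]
49.0 [0.0, -0.087, -0.01, -0.066, 0.0, 0.001]
51.0 [0.0, -0.109, -0.011, -0.083, 0.0, 0.001]
53.0 [0.0, -0.131, -0.011, -0.099, 0.0, 0.001]
55.0 [0.0, -0.153, -0.01, -0.116, 0.0, 0.001]
57.0 [0.0, -0.175, -0.008, -0.133, 0.0, 0.001]
[ 0.13953638  0.2694267   1.81781749 -0.75169079  1.26785007  2.0124976 ]
0.92 [291.4, 101.3, 317.6, 153.4]
0.91 [197.7, 167.2, 252.2, 252.6]
0.85 [332.5, 123.1, 359.7, 201.5]
0.66 [277.9, 154.5, 328.2, 217.2]
```

jog_arm([
  [0, -0.022, -0.004, -0.017, 0, 0, 0.28],
  [0, -0.044, -0.007, -0.034, 0, 0, 0.28],
  [0, -0.066, -0.009, -0.05, 0, 0, 0.28],
  [0, -0.088, -0.011, -0.067, 0, 0, 0.28],
  [0, -0.11, -0.011, -0.084, 0, 0, 0.28],
  [0, -0.132, -0.011, -0.1, 0, 0, 0.28],
  [0, -0.154, -0.01, -0.117, 0, 0, 0.28],
  [0, -0.176, -0.008, -0.134, 0, 0, 0.28],
])

```text
time: 8.75
tcp_pos: [0.5019, 0.0281, 0.1423]
orientation: [0.878, 0.005, 0.002, 0.478]
wrist_force: [-0.2, 1.4, -1.1]
grip_width: 0.36
grasp_force: 0.8
```

```bash
python3 plan.py .023 57,59,61,63,65,67,69,71,73 tmax=90; python3 - <<'E'
from tilt import *
print(ctrl.state()["joints"])
im=ctrl.grab_frame("scene")[70:260,200:390]
im=cv2.resize(im,(570,570),interpolation=2)
for th,c in (57,(0,255,0)),(61,(0,0,255)):
    for q in ((proj("scene",corners(th))-[200,70]+.5)*3-.5).astype(int): cv2.circle(im,tuple(map(int,q)),3,c,1)
cv2.imwrite("pics/c6.png",im)
E
```

```text
[0.50189954 0.02814508 0.14227768] 0.36010316392937247 [-0.15377322  1.42601756 -1.09917871] 8.75
57.0 [0.0, 0.001, -0.001, 0.001, 0.0, 0.001]
59.0 [0.0, -0.021, -0.005, -0.016, 0.0, 0.001]
61.0 [0.001, -0.043, -0.008, -0.032, 0.0, 0.001]
63.0 [0.001, -0.064, -0.01, -0.049, 0.0, 0.001]
65.0 [0.001, -0.086, -0.011, -0.066, 0.0, 0.001]
67.0 [0.001, -0.108, -0.012, -0.082, 0.0, 0.001]
69.0 [0.001, -0.13, -0.012, -0.099, 0.0, 0.001]
71.0 [0.001, -0.152, -0.011, -0.116, 0.0, 0.001]
73.0 [0.001, -0.174, -0.009, -0.132, 0.0, 0.001]
[ 0.31514778  0.50893299  1.73211424 -0.94219618  1.43078524  2.28443031]
```

View pics/c6.png

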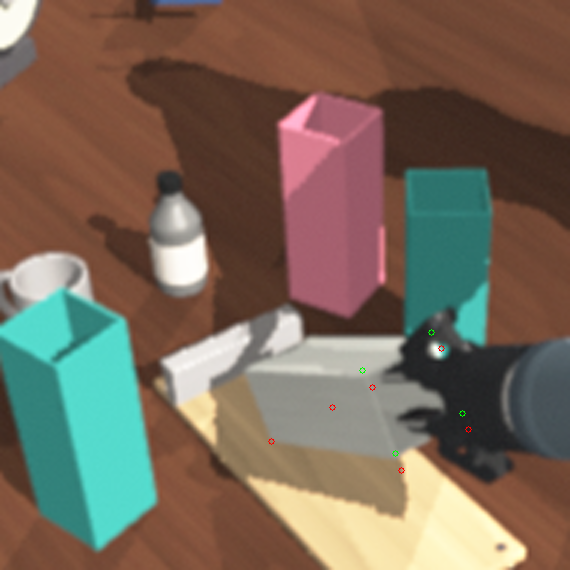

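jog_arm([
  [0, -0.021, -0.004, -0.017, 0, 0, 0.28],
  [0, -0.043, -0.007, -0.033, 0, 0, 0.28],
  [0, -0.064, -0.009, -0.049, 0, 0, 0.28],
  [0, -0.086, -0.01, -0.066, 0, 0, 0.28],
  [0, -0.108, -0.011, -0.082, 0, 0, 0.28],
  [0, -0.13, -0.011, -0.099, 0, 0, 0.28],
  [0, -0.152, -0.01, -0.116, 0, 0, 0.28],
])

```text
time: 9.5
tcp_pos: [0.5016, 0.0553, 0.1056]
orientation: [0.814, 0.005, 0.002, 0.581]
wrist_force: [0.7, 1.3, -1.3]
grip_width: 0.362
grasp_force: 1.0
```

```bash
python3 plan.py .023 71 tmax=90; python3 plan.py .018 71,73,76,79,82,85,88,90,92 tmax=70.8 half=.026; python3 - <<'E'
from tilt import *
print(ctrl.state()["joints"])
E
```

```text
[0.50156648 0.05525379 0.10557327] 0.36175942546534234 [ 0.73979312  1.28535804 -1.31147973] 9.5
71.0 [0.001, -0.0, -0.002, -0.0, 0.0, 0.001]
[0.50156648 0.05525379 0.10557327] 0.36175942546534234 [ 0.73979312  1.28535804 -1.31147973] 9.5
71.0 [0.001, 0.02, -0.019, 0.002, 0.0, 0.001]
73.0 [0.001, -0.004, -0.026, 0.002, 0.0, 0.001]
76.0 [0.001, -0.039, -0.035, 0.002, 0.0, 0.001]
79.0 [0.001, -0.075, -0.043, 0.002, 0.0, 0.001]
82.0 [0.001, -0.112, -0.049, 0.002, 0.0, 0.001]
85.0 [0.001, -0.148, -0.053, 0.002, 0.0, 0.001]
88.0 [0.001, -0.185, -0.055, 0.002, 0.0, 0.001]
90.0 [0.001, -0.21, -0.055, 0.002, 0.0, 0.001]
92.0 [0.001, -0.234, -0.054, 0.002, 0.0, 0.001]
[ 0.41179404  0.74886343  1.62151483 -1.05602746  1.59507386  2.44290454]
```

jog_arm([
  [0, 0.007, -0.014, 0, 0, 0, 0.38],
  [0, 0.004, -0.022, 0, 0, 0, 0.4],
  [0, -0.016, -0.028, 0, 0, 0, 0.4],
  [0, -0.039, -0.034, 0, 0, 0, 0.4],
  [0, -0.063, -0.04, 0, 0, 0, 0.4],
  [0, -0.087, -0.045, 0, 0, 0, 0.4],
  [0, -0.112, -0.049, 0, 0, 0, 0.4],
  [0, -0.112, -0.049, 0, 0, 0, 0.4],
])

```text
time: 10.3
tcp_pos: [0.5005, 0.0806, 0.0777]
orientation: [0.814, 0.006, 0.002, 0.581]
wrist_force: [-0.1, 1.4, -1.9]
grip_width: 0.304
grasp_force: 1.0
```

```bash
python3 plan.py .018 82,84,86,88,90,92 tmax=70.8 half=.026; python3 - <<'E'
from tilt import *
im=ctrl.grab_frame("scene")[100:260,220:380]
im=cv2.resize(im,(560,560),interpolation=2)
for th,c in (82,(0,255,0)),(90,(0,0,255)):
    for q in ((proj("scene",corners(th))-[220,100]+.5)*3.5-.5).astype(int): cv2.circle(im,tuple(map(int,q)),3,c,1)
cv2.imwrite("pics/c7.png",im)
E
```

```text
[0.50050606 0.08058247 0.07769733] 0.30359309891506164 [-0.09061018  1.41044562 -1.86016753] 10.3
82.0 [0.003, 0.004, 0.001, 0.002, -0.0, 0.002]
84.0 [0.003, -0.021, -0.002, 0.002, -0.0, 0.002]
86.0 [0.003, -0.045, -0.004, 0.002, -0.0, 0.002]
88.0 [0.004, -0.07, -0.005, 0.002, -0.0, 0.002]
90.0 [0.004, -0.094, -0.005, 0.002, -0.0, 0.002]
92.0 [0.004, -0.119, -0.005, 0.002, -0.0, 0.002]
```

View pics/c7.png

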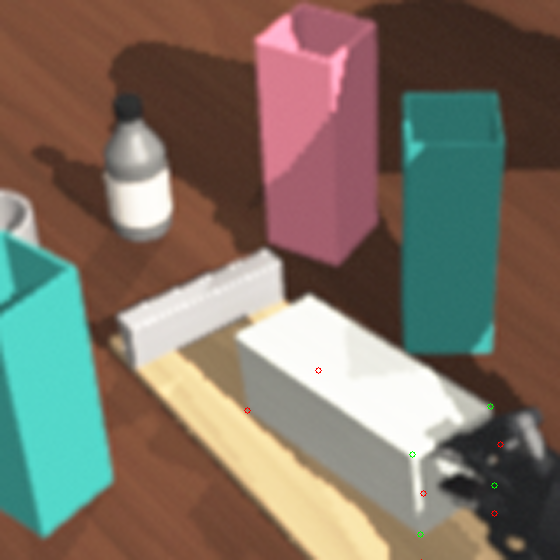

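jog_arm([
  [0, -0.015, -0.001, 0, 0, 0, 0.4],
  [0, -0.03, -0.002, 0, 0, 0, 0.4],
  [0, -0.045, -0.003, 0, 0, 0, 0.4],
  [0, -0.058, -0.004, 0, 0, 0, 0.4],
  [0, -0.071, -0.004, 0, 0, 0, 0.4],
  [0, -0.083, -0.004, 0, 0, 0, 0.4],
  [0, -0.095, -0.004, 0, 0, 0, 0.4],
  [0, -0.095, -0.004, 0, 0, 0, 0.4],
])

```text
time: 11.15
tcp_pos: [0.5005, 0.0905, 0.052]
orientation: [0.814, 0.005, 0.002, 0.581]
wrist_force: [0.1, 0.7, -2.0]
grip_width: 0.304
grasp_force: 1.0
```

```bash
cat > fit.py <<'E'
from tilt import *
from scipy.optimize import minimize
im=ctrl.grab_frame("scene")
ds=[d for d in ctrl.outline_of("tube","scene") if 255<(d["bbox"][0]+d["bbox"][2])/2<345 and d["bbox"][3]>195]
for d in ds[:2]:
    m=d["pixels"]; ys,xs=np.nonzero(m); print(d["p"],d["bbox"],[(xs[np.argmin(xs)],ys[np.argmin(xs)]),(xs[np.argmin(ys)],ys.min()),(xs[np.argmax(ys)],ys.max())])
for th in 84,86,88,90:
    c=corners(th); print(th,proj("scene",c[[2,4,5]]).round(1).tolist())
def rim(u): return None
E
python3 fit.py; python3 -c "
from h import *
s=ctrl.state();print(s['tcp_pos'],s['wrist_force'],s['grasp_force'])"
```

```text
0.61 [290.6, 191.8, 362.5, 261.6] [(np.int64(290), np.int64(197)), (np.int64(307), np.int64(188)), (np.int64(340), np.int64(260))]
84 [[339.9, 254.5], [338.3, 232.3], [360.5, 218.5]]
86 [[340.0, 256.5], [339.1, 235.1], [361.2, 221.2]]
88 [[340.1, 258.6], [339.9, 237.8], [361.9, 223.9]]
90 [[340.0, 260.5], [340.6, 240.5], [362.5, 226.5]]
[0.50061386 0.09045866 0.05208835] [ 0.49155745 -0.0258793  -1.91874735] 1.1073542386293411
```

jog_arm([
  [0, -0.005, 0, 0, 0, 0, 0.4],
  [0, -0.01, 0, 0, 0, 0, 0.4],
  [0, -0.014, 0, 0, 0, 0, 0.4],
  [0, -0.018, 0, 0, 0, 0, 0.4],
  [0, -0.022, 0, 0, 0, 0, 0.4],
  [0, -0.022, 0, 0, 0, 0, 0.4],
])

```text
time: 11.85
tcp_pos: [0.5007, 0.0928, 0.0459]
orientation: [0.814, 0.005, 0.003, 0.581]
wrist_force: [0.0, 0.3, -0.4]
grip_width: 0.301
grasp_force: 0.0
```

Touchdown: the load on the finger is gone. Now I'll narrow the fingers and withdraw level.

jog_arm([
  [0, 0, 0, 0, 0, 0, 0.55],
  [0, 0, 0, 0, 0, 0, 0.6],
  [0, -0.02, -0.05, 0, 0, 0, 0.6],
  [0, -0.045, -0.12, 0, 0, 0, 0.6],
  [0, -0.07, -0.2, 0, 0, 0, 0.6],
  [0, 0.08, -0.25, 0.07, 0, 0, 0.6],
  [0, 0.2, -0.3, 0.14, 0, 0, 0.6],
  [0, 0.2, -0.3, 0.21, 0, 0, 0.6],
])

```text
time: 12.65
tcp_pos: [0.5025, 0.1615, 0.1339]
orientation: [0.922, 0.007, 0.004, 0.387]
wrist_force: [1.5, -0.1, 1.3]
grip_width: 0.201
grasp_force: 0.0
```

```bash
python3 - <<'E'
from tilt import *
s=ctrl.state();print(s["joints"],s["tcp_pos"],s["wrist_force"],s["time"])
print(row(bw(.23,.014,.16),ori(176.9,0)))
im=ctrl.grab_frame("top");ctrl.grab_frame("scene")
for n in "scene","top":
  for d in ctrl.outline_of("tube",n):
    c=max(cv2.findContours(d["pixels"].astype(np.uint8),0,2)[0],key=cv2.contourArea)
    print(n,d["p"],d["bbox"],cv2.approxPolyDP(c,2,True)[:,0].tolist())
E
```

```text
[ 0.46375368  0.53200499  1.58763901 -0.70348746  1.46805157  2.26009369] [0.50252786 0.16152047 0.13394359] [ 1.5337568  -0.09853821  1.31481347] 12.65
[0.032, 0.047, -0.076, 0.305, 0.283, -0.676]
scene 0.92 [199.5, 164.0, 251.0, 252.4] [[219, 166], [198, 183], [214, 241], [234, 252], [251, 237], [241, 177]]
scene 0.75 [292.4, 101.7, 332.9, 174.7] [[306, 102], [294, 112], [296, 161], [299, 170], [316, 173], [327, 161], [328, 109], [320, 104]]
scene 0.68 [288.8, 188.7, 363.4, 262.5] [[289, 198], [292, 218], [338, 259], [343, 259], [361, 247], [362, 227], [313, 188], [308, 187]]
scene 0.58 [331.7, 124.5, 363.5, 200.6] [[336, 127], [336, 199], [359, 200], [362, 130], [360, 127]]
top 0.91 [332.1, 242.8, 366.9, 280.4] [[347, 246], [332, 265], [346, 277], [354, 278], [366, 259]]
top 0.9 [284.8, 196.6, 350.9, 228.4] [[349, 202], [287, 203], [286, 225], [348, 225]]
top 0.83 [346.1, 128.8, 378.4, 169.9] [[372, 129], [351, 134], [346, 149], [351, 169], [371, 164], [377, 154], [378, 147]]
top 0.73 [383.0, 243.8, 425.9, 277.5] [[415, 246], [401, 251], [408, 264], [405, 270], [400, 268], [394, 254], [384, 257], [392, 277], [404, 277], [423, 268]]
```

jog_arm([
  [0.006, 0.01, -0.016, 0.027, 0.025, -0.06, 0.3],
  [0.01, 0.016, -0.026, 0.054, 0.05, -0.12, 0.1],
  [0.016, 0.024, -0.038, 0.081, 0.075, -0.18, -0.1],
  [0.02, 0.03, -0.048, 0.108, 0.1, -0.24, -0.27],
  [0.026, 0.038, -0.06, 0.135, 0.126, -0.3, -0.27],
  [0.03, 0.045, -0.07, 0.162, 0.15, -0.36, -0.27],
  [0.032, 0.047, -0.076, 0.19, 0.176, -0.42, -0.27],
  [0.032, 0.047, -0.076, 0.217, 0.2, -0.48, -0.27],
])

```text
time: 13.65
tcp_pos: [0.5081, 0.1657, 0.1564]
orientation: [0.844, 0.522, -0.005, 0.124]
wrist_force: [-0.3, -0.5, 0.1]
grip_width: 0.637
grasp_force: 0.0
```

```bash
python3 - <<'E'
from h import *
s=ctrl.state();print(s["joints"],s["tcp_pos"],s["grip_width"])
print(row(bw(.23,.014,.16),ori(176.9,0)))
P=unproj("top",[[349,202],[287,203],[286,225],[348,225]],.082)-C
print(np.c_[P@UX,P@UY].round(4))
E
```

```text
[ 0.23103009  0.17826737  1.81722989 -0.27005151  1.09006389  0.81356841] [0.50813927 0.16572543 0.15635094] 0.6368485792425127
[0.011, 0.01, -0.012, 0.084, 0.086, -0.195]
[[-0.0457 -0.0228]
 [ 0.1472 -0.0129]
 [ 0.1474  0.0558]
 [-0.0442  0.0492]]
```

jog_arm([
  [0.005, 0.005, -0.006, 0.028, 0.029, -0.06, -0.27],
  [0.01, 0.01, -0.012, 0.056, 0.058, -0.12, -0.27],
  [0.011, 0.01, -0.012, 0.084, 0.086, -0.18, -0.27],
  [0.011, 0.01, -0.012, 0.084, 0.086, -0.195, -0.27],
  [0.011, 0.01, -0.012, 0.084, 0.086, -0.195, -0.27],
])

```text
time: 14.15
tcp_pos: [0.5122, 0.1673, 0.1595]
orientation: [0.728, 0.686, -0.0, 0.0]
wrist_force: [0.2, -0.1, -0.7]
grip_width: 0.64
grasp_force: 0.0
```

```bash
python3 - <<'E'
from h import *
s=ctrl.state();print(s["joints"],s["tcp_pos"],s["wrist_force"])
print(row(bw(.23,.018,.034),ori(176.9,0)));print(row(bw(.175,.018,.034),ori(176.9,0)))
E
```

```text
[ 9.57995308e-02  1.91559316e-01  1.77261848e+00 -8.48812196e-04
  1.17744421e+00  1.56035970e-01] [0.51219209 0.16731855 0.15950048] [ 0.24500408 -0.09189443 -0.6688101 ]
[0.003, -0.014, 0.418, 0.0, 0.0, -0.003]
[-0.18, -0.013, 0.418, 0.0, 0.0, -0.003]
```

jog_arm([
  [0.003, -0.014, 0.15, 0, 0, -0.003, -0.27],
  [0.003, -0.014, 0.3, 0, 0, -0.003, -0.27],
  [0.003, -0.014, 0.418, 0, 0, -0.003, -0.27],
  [-0.07, -0.014, 0.418, 0, 0, -0.003, -0.27],
  [-0.13, -0.014, 0.418, 0, 0, -0.003, -0.27],
  [-0.18, -0.014, 0.418, 0, 0, -0.003, -0.27],
  [-0.18, -0.014, 0.418, 0, 0, -0.003, -0.27],
])

```text
time: 14.85
tcp_pos: [0.5059, 0.113, 0.0354]
orientation: [0.726, 0.687, 0.001, 0.001]
wrist_force: [0.3, -0.3, -1.1]
grip_width: 0.638
grasp_force: 0.0
```

jog_arm([
  [-0.02, 0, 0, 0, 0, 0, -0.27],
  [-0.045, 0, 0, 0, 0, 0, -0.27],
  [-0.075, 0, 0, 0, 0, 0, -0.27],
  [-0.105, 0, 0, 0, 0, 0, -0.27],
  [-0.135, 0, 0, 0, 0, 0, -0.27],
  [-0.165, 0, 0, 0, 0, 0, -0.27],
  [-0.19, 0, 0, 0, 0, 0, -0.27],
  [-0.205, 0, 0, 0, 0, 0, -0.27],
])

```text
time: 15.65
tcp_pos: [0.5034, 0.0516, 0.0362]
orientation: [0.726, 0.688, 0.002, 0.002]
wrist_force: [-0.6, 3.7, 1.5]
grip_width: 0.636
grasp_force: 0.0
```

```bash
python3 - <<'E'
from h import *
s=ctrl.state();d=s["tcp_pos"]-C;print(d@UX,d@UY,s["wrist_force"]);ctrl.grab_frame("top")
for q in ctrl.outline_of("tube","top"):
    c=max(cv2.findContours(q["pixels"].astype(np.uint8),0,2)[0],key=cv2.contourArea)
    print(q["p"],q["bbox"],cv2.approxPolyDP(c,2,True)[:,0].tolist())
E
```

```text
0.11305147721013997 0.016242417935178076 [-0.55924295  3.67986075  1.46036759]
0.98 [300.5, 200.7, 366.0, 230.2] [[321, 205], [318, 227], [365, 227], [364, 204]]
0.86 [381.3, 244.8, 427.9, 277.7] [[415, 247], [401, 249], [383, 257], [391, 277], [404, 277], [425, 268]]
0.65 [332.9, 245.9, 366.1, 281.2] [[346, 246], [333, 266], [347, 278], [354, 279], [366, 259], [352, 247]]
0.58 [344.4, 128.9, 378.7, 168.5] [[373, 130], [351, 135], [346, 152], [352, 169], [370, 164], [375, 157], [378, 147]]
```

jog_arm([
  [-0.02, 0, 0, 0, 0, 0, -0.27],
  [-0.04, 0, 0, 0, 0, 0, -0.27],
  [-0.06, 0, 0, 0, 0, 0, -0.27],
  [-0.08, 0, 0, 0, 0, 0, -0.27],
  [-0.095, 0, 0, 0, 0, 0, -0.27],
  [-0.105, 0, 0, 0, 0, 0, -0.27],
  [-0.11, 0, 0, 0, 0, 0, -0.27],
  [-0.115, 0, 0, 0, 0, 0, -0.27],
])

```text
time: 16.55
tcp_pos: [0.5015, 0.0178, 0.0361]
orientation: [0.726, 0.688, 0.002, 0.002]
wrist_force: [-0.2, 2.2, 0.7]
grip_width: 0.633
grasp_force: 0.0
```

```bash
python3 - <<'E'
from h import *
s=ctrl.state();d=s["tcp_pos"]-C;print(d@UX,d@UY,s["wrist_force"],s["moment"])
E
```

```text
0.07924804731851792 0.01635554900821693 [-0.15731087  2.22220316  0.66012535] [ 0.38375738  0.02294118 -0.05785183]
```

Still sliding at about 2 N. I'll creep on until the force rises against the fence.

jog_arm([
  [-0.005, 0, 0, 0, 0, 0, -0.27],
  [-0.01, 0, 0, 0, 0, 0, -0.27],
  [-0.014, 0, 0, 0, 0, 0, -0.27],
  [-0.018, 0, 0, 0, 0, 0, -0.27],
  [-0.018, 0, 0, 0, 0, 0, -0.27],
])

```text
time: 17.05
tcp_pos: [0.5012, 0.0123, 0.0361]
orientation: [0.726, 0.688, 0.002, 0.002]
wrist_force: [0.1, 1.3, 0.4]
grip_width: 0.635
grasp_force: 0.0
```

jog_arm([
  [-0.004, 0, 0, 0, 0, 0, -0.27],
  [-0.008, 0, 0, 0, 0, 0, -0.27],
  [-0.011, 0, 0, 0, 0, 0, -0.27],
  [-0.014, 0, 0, 0, 0, 0, -0.27],
  [-0.014, 0, 0, 0, 0, 0, -0.27],
])

```text
time: 17.55
tcp_pos: [0.5018, 0.0105, 0.0365]
orientation: [0.726, 0.688, 0.004, 0.001]
wrist_force: [4.3, 15.8, 0.3]
grip_width: 0.635
grasp_force: 0.0
```

```bash
python3 - <<'E'
from h import *
s=ctrl.state();print(s["wrist_force"],s["moment"],s["time"])
im=ctrl.grab_frame("top");sc=ctrl.grab_frame("scene")
for q in ctrl.outline_of("tube","top"):
    c=max(cv2.findContours(q["pixels"].astype(np.uint8),0,2)[0],key=cv2.contourArea)
    if 190<q["bbox"][1]<215: print(q["p"],q["bbox"],cv2.approxPolyDP(c,2,True)[:,0].tolist())
cv2.imwrite("pics/c8.png",np.hstack([cv2.resize(im[180:245,300:400],(400*1,260*1),interpolation=2),cv2.resize(sc[160:225,240:340],(400,260),interpolation=2)]))
E
```

```text
[ 4.33413961 15.75646462  0.32585864] [ 1.88388879 -0.39403297  0.1176332 ] 17.55
0.6 [314.8, 201.2, 380.1, 228.4] [[333, 223], [334, 227], [376, 228], [379, 225], [379, 205], [339, 204]]
```

View pics/c8.png

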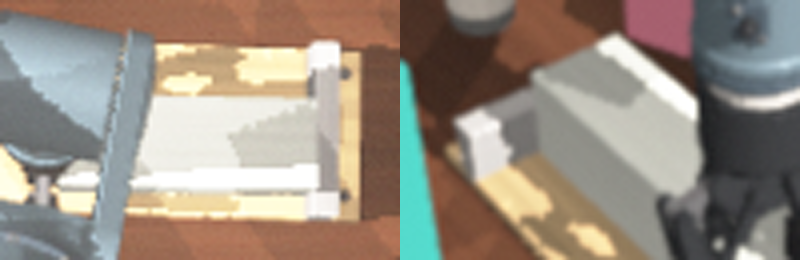

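```bash
cat > yaw.py <<'E'
from h import *
g=cv2.GaussianBlur(cv2.cvtColor(ctrl.grab_frame("top"),6),(0,0),.8).astype(float)
def line(cols,r0,r1,z,sgn):
    pts=[]
    for c in cols:
        d=np.diff(g[r0:r1,c])*sgn; i=int(np.argmax(d)); o=0
        if 0<i<len(d)-1:
            a,b,e=d[i-1],d[i],d[i+1]; o=.5*(a-e)/(a-2*b+e) if a-2*b+e else 0
        pts.append((c,r0+i+o+.5))
    pts=np.array(pts); P=unproj("top",pts,z)[:,:2]
    vx,vy,x,y=cv2.fitLine(P.astype(np.float32),cv2.DIST_HUBER,0,.001,.001).ravel()
    print(np.degrees(np.arctan2(vy,vx))%180, pts[:,1].round(1)[::4])
E
python3 - <<'E'
from yaw import *
np.set_printoptions(linewidth=200)
print(g[188:240,[345,355,365,372]].T.astype(int))
E
```

```text
[[121 124 148 206 225 197 172 167 171 175 193 227 244 247 239 224 230 239 242 241 240 240 240 239 239 239 238 238 238 237 237 238 238 238 242 250 254 253 244 226 218 219 220 220 225 225 188 146 131
  130 130 128]
 [120 120 126 145 161 165 165 166 170 172 172 172 176 182 185 195 221 237 241 241 240 239 239 239 238 237 236 238 238 238 237 238 239 243 251 255 255 254 249 236 224 220 219 220 226 230 196 148 131
  131 132 133]
 [119 118 118 145 211 242 244 242 241 243 245 242 228 204 191 196 217 233 238 239 238 232 220 212 209 206 205 207 208 208 207 208 208 218 242 254 255 254 242 215 205 231 247 249 248 237 198 146 122
  120 122 125]
 [118 118 121 149 214 243 244 242 241 243 244 235 209 188 186 192 209 227 234 229 216 207 206 207 207 205 204 206 207 207 206 206 208 220 243 254 255 254 242 217 211 235 247 249 249 244 218 166 130
  120 121 122]]
```

```bash
cat > y2.py <<'E'
from yaw import *
cs=range(344,376)
print("board low");line(range(280,388),230,239,.012,-1)
print("board up");line(list(range(344,376)),186,194,.012,1)
print("tube ridge");line(cs,216,225,.082,1)
print("tube low");line(cs,222,230,.012,-1)
print("tube up edge");line(range(360,376),200,208,.082,1)
E
python3 y2.py
```

```text
board low
87.27744 [230.5 235.3 235.3 234.9 234.6 230.5 230.5 234.6 234.6 232.5 232.7 230.5
 234.5 233.3 233.5 233.6 234.1 234.2 234.1 234.2 234.2 234.2 234.4 234.6
 234.5 233.8 234.5]
board up
86.29794 [190.4 190.5 190.4 191.  191.3 191.5 191.5 191.5]
tube ridge
89.83895 [222.5 222.  221.5 221.6 221.5 221.5 221.5 221.5]
tube low
89.67242 [226.5 226.9 227.  226.8 226.4 226.5 226.4 226.4]
tube up edge
88.4563 [203.7 203.8 203.7 204.1]
```

The line fit says the tube is still about 2.5° off square, because friction at the fingers holds the mouth. I'll shift the fingers sideways (tool +y) under a light push so the mouth swings round.

jog_arm([
  [0, 0.005, 0, 0, 0, 0, -0.27],
  [0, 0.01, 0, 0, 0, 0, -0.27],
  [0, 0.015, 0, 0, 0, 0, -0.27],
  [-0.002, 0.02, 0, 0, 0, 0, -0.27],
  [-0.004, 0.025, 0, 0, 0, 0, -0.27],
  [-0.006, 0.03, 0, 0, 0, 0, -0.27],
  [-0.006, 0.03, 0, 0, 0, 0, -0.27],
])

```text
time: 18.5
tcp_pos: [0.5079, 0.0093, 0.0353]
orientation: [0.726, 0.687, 0.003, -0.002]
wrist_force: [-2.4, 18.9, 1.1]
grip_width: 0.635
grasp_force: 0.0
```

```bash
python3 y2.py; python3 -c "
from h import *
s=ctrl.state();print(s['wrist_force'],s['moment'],s['time'],R.from_quat(s['orientation']).as_matrix()[:,0])"
```

```text
board low
86.68365 [230.5 235.7 230.5 231.7 231.5 231.5 231.9 237.5 231.6 230.5 230.5 230.5
 230.5 233.  233.3 233.5 233.9 234.1 234.2 234.2 234.2 234.2 234.4 234.6
 234.5 233.9 234.5]
board up
88.19238 [190.3 191.2 191.2 191.5 191.7 191.5 191.5 191.5]
tube ridge
92.26184 [220.5 220.5 219.5 219.4 218.7 219.5 219.5 218.5]
tube low
88.433975 [226.2 226.1 226.4 226.6 226.2 226.1 226.3 226.4]
tube up edge
88.55643 [203.4 203.6 203.6 203.6]
[-2.70454964 17.03508447  1.88811838] [ 2.11972673  0.39599604 -0.57883114] 18.55 [0.05520796 0.99845758 0.00587735]
```

Retreat for an unobstructed measurement.

jog_arm([
  [0.1, 0, 0, 0, 0, 0, -0.27],
  [0.25, 0, 0, 0, 0, 0, -0.27],
  [0.4, 0, 0, 0, 0, 0, -0.27],
  [0.55, 0, -0.05, 0, 0, 0, -0.27],
  [0.7, 0, -0.05, 0, 0, 0, -0.27],
  [0.7, 0, -0.05, 0, 0, 0, -0.27],
])

```text
time: 19.15
tcp_pos: [0.5217, 0.2203, 0.0523]
orientation: [0.724, 0.69, 0.004, 0.002]
wrist_force: [0.5, -1.4, 0.5]
grip_width: 0.636
grasp_force: 0.0
```

```bash
cat > y3.py <<'E'
from yaw import *
for n in("top","scene"):
  ctrl.grab_frame(n)
  for q in ctrl.outline_of("tube",n):
    b=q["bbox"];cx,cy=(b[0]+b[2])/2,(b[1]+b[3])/2
    c=max(cv2.findContours(q["pixels"].astype(np.uint8),0,2)[0],key=cv2.contourArea)
    if (n=="top" and 190<b[1]<215) or (n=="scene" and 270<cx<345 and b[3]>200): print(n,q["p"],b,cv2.approxPolyDP(c,1.5,True)[:,0].tolist())
    if n=="top" and 190<b[1]<215:
        P=unproj("top",c[:,0],.082)[:,:2].astype(np.float32); r=cv2.minAreaRect(P); print(r)
np.set_printoptions(linewidth=220)
print(g[198:232,[322,330,338,346,354,362,370,376]].T.astype(int))
E
python3 y3.py
```

```text
top 0.75 [312.9, 199.5, 380.4, 226.2] [[316, 205], [315, 224], [317, 226], [377, 227], [379, 224], [379, 206], [377, 204], [318, 203]]
((0.49351829290390015, -0.1015234962105751), (0.1994110345840454, 0.07503517717123032), 87.62643432617188)
scene 0.96 [272.3, 171.9, 334.8, 240.2] [[274, 178], [273, 184], [276, 199], [315, 238], [337, 227], [337, 207], [294, 169]]
[[166 169 173 182 205 229 239 240 239 238 234 227 219 214 212 212 222 244 254 255 255 255 255 255 255 254 245 221 209 232 247 250 250 248]
 [168 170 174 181 199 225 238 240 240 240 240 241 241 241 240 239 234 226 217 213 216 226 241 251 254 255 249 230 214 230 246 249 250 248]
 [169 170 174 179 192 221 237 240 240 239 239 240 240 239 239 239 239 238 238 237 238 239 238 236 234 231 220 205 203 220 242 250 250 249]
 [169 170 175 181 193 217 235 240 240 240 239 239 240 240 239 238 238 237 237 237 237 238 237 236 236 236 235 231 226 231 245 252 253 253]
 [171 171 175 182 191 209 230 239 240 240 239 239 239 239 238 237 237 238 238 237 237 238 237 236 236 236 236 231 223 228 243 251 253 253]
 [169 172 175 179 185 197 223 237 239 239 238 237 232 219 209 205 205 206 207 206 205 206 206 206 205 207 210 205 188 186 217 242 248 249]
 [170 172 175 179 184 195 216 232 235 229 218 208 206 207 206 203 202 204 206 206 204 204 203 203 204 204 204 200 187 172 170 178 185 200]
 [147 149 151 153 156 167 193 214 214 207 204 202 202 204 204 202 201 203 205 204 204 204 202 200 199 201 203 202 191 170 153 146 143 142]]
```

The tube is now parallel to the board edges, with slope .033 against .034. Last, one centred, even push to seat it.

```bash
python3 - <<'E'
from h import *
for x in .12,.085,.075,.07: print(x,row(bw(x,.0178,.036),ori(176.9,0)))
E
```

```text
0.12 [-0.522, -0.034, 0.05, 0.002, -0.0, -0.0]
0.085 [-0.639, -0.034, 0.05, 0.002, -0.0, -0.0]
0.075 [-0.672, -0.034, 0.05, 0.002, -0.0, -0.0]
0.07 [-0.689, -0.034, 0.05, 0.002, -0.0, -0.0]
```

jog_arm([
  [-0.14, -0.034, 0, 0, 0, 0, -0.27],
  [-0.28, -0.034, 0.05, 0, 0, 0, -0.27],
  [-0.42, -0.034, 0.05, 0, 0, 0, -0.27],
  [-0.55, -0.034, 0.05, 0, 0, 0, -0.27],
  [-0.64, -0.034, 0.05, 0, 0, 0, -0.27],
  [-0.665, -0.034, 0.05, 0, 0, 0, -0.27],
  [-0.672, -0.034, 0.05, 0, 0, 0, -0.27],
  [-0.678, -0.034, 0.05, 0, 0, 0, -0.27],
])

```text
time: 20.2
tcp_pos: [0.4999, 0.0132, 0.0361]
orientation: [0.726, 0.687, 0.002, 0.002]
wrist_force: [-0.3, -0.2, 0.4]
grip_width: 0.637
grasp_force: 0.0
```

```bash
python3 - <<'E'
from h import *
s=ctrl.state();d=s["tcp_pos"]-C;print(d@UX,d@UY,s["wrist_force"],s["moment"])
E
```

```text
0.07452389849205181 0.017671688240634385 [-0.32044617 -0.18495169  0.37956709] [ 0.02311487 -0.03399832 -0.03869081]
```

jog_arm([
  [-0.004, 0, 0, 0, 0, 0, -0.27],
  [-0.008, 0, 0, 0, 0, 0, -0.27],
  [-0.011, 0, 0, 0, 0, 0, -0.27],
  [-0.014, 0, 0, 0, 0, 0, -0.27],
  [-0.014, 0, 0, 0, 0, 0, -0.27],
])

```text
time: 20.7
tcp_pos: [0.4997, 0.011, 0.0361]
orientation: [0.726, 0.688, 0.003, 0.001]
wrist_force: [0.6, 8.4, 1.0]
grip_width: 0.634
grasp_force: 0.0
```

```bash
python3 - <<'E'
from h import *
s=ctrl.state();d=s["tcp_pos"]-C;print(d@UX,d@UY,s["wrist_force"],s["moment"])
E
```

```text
0.0723545303346558 0.01771356021402913 [0.63490536 8.43590711 0.95892056] [ 1.13727057 -0.13918785 -0.01067842]
```

The push is even, with no twist and 8 N. I'll retreat clear, check the tube once numerically and hand in.

jog_arm([
  [0.1, 0, 0, 0, 0, 0, -0.27],
  [0.25, 0, 0, 0, 0, 0, -0.27],
  [0.4, 0, -0.1, 0, 0, 0, -0.27],
  [0.5, 0, -0.25, 0, 0, 0, -0.27],
  [0.5, 0, -0.4, 0, 0, 0, -0.27],
  [0.5, 0, -0.5, 0, 0, 0, -0.27],
  [0.5, 0, -0.5, 0, 0, 0, -0.27],
])

```text
time: 21.4
tcp_pos: [0.5103, 0.16, 0.192]
orientation: [0.725, 0.689, 0.006, 0.005]
wrist_force: [0.8, 0.6, 0.7]
grip_width: 0.638
grasp_force: 0.0
```

```bash
python3 y3.py | head -4; python3 -c "
from h import *
print(ctrl.hand_in())"
```

```text
top 0.92 [317.4, 199.8, 381.7, 228.4] [[315, 222], [317, 225], [376, 228], [379, 225], [380, 209], [378, 204], [317, 203]]
((0.49198755621910095, -0.10300388932228088), (0.2025333195924759, 0.07578963041305542), 87.56597137451172)
scene 0.82 [274.5, 172.5, 338.4, 239.1] [[273, 179], [276, 199], [315, 238], [337, 227], [338, 208], [300, 174], [292, 170]]
[[242 243 245 248 252 254 255 255 255 255 255 255 255 255 253 246 232 220 214 214 214 214 213 213 213 214 208 195 201 231 247 249 249 247]
the job is handed in; nothing more can be done
None
```

The aluminium tube was tipped over under control, lies on its side with its foot end pushed against the fence (square to within about 0.7° by camera), and the job was handed in at about 22 s.

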